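# Load a conveyor roller into the drilling jig

### The job

Load the grey roller into the drilling jig: roll it along the two rails until it drops into the V-notches of both, then push it endways along the notches, under the sprung hold-down finger, until its end is right up against the steel stop plate. Leave it lying in both notches with the hold-down pressing on it, keep the roller on the jig throughout, and do not disturb the oil can, the tape measure or the red screwdriver.

Things in the scene. Friction and masses are not known exactly. Their poses are not given: they have to be found in the camera images.
- jig: Drilling jig fixed to the bench: plywood base 226 x 270 mm, 12 mm thick, carrying two rails, stop plate, hold-down, drill guide. Origin on the bench top, below the centre of a fully loaded roller. x: rolling direction, from the runway (robot's side) to the V-notches; y: along the notches, towards the stop plate. 'Jig coordinates' below are in this frame, in mm.
- jig_seat (a point): Centre of a fully loaded roller (in both notches, against the stop plate): jig x 0, y 0, z 78.6. Axes as the jig's. Each V-notch is 90 degrees, lips 30 mm to either side of its bottom at x 0, z 22; its far flank goes on up to x 50, z 72, so a roller cannot overrun.
- near_rail_lip (a point): Rail away from the stop (aluminium, 14 mm thick in y, x -146 to 61): upper corner where runway meets V-notch, jig (-30, -66, 52). The runway slopes 0.045 rad down from it to x -134 (z 47), where a nose stop rises to z 60 (x -146 to -134). A roller let go on the runway rolls back to the nose stop.
- stop_rail_lip (a point): The same corner of the other, identical rail, nearer the stop plate: jig (-30, 35, 52). Between the rails and outside the near rail there is nothing above the 12 mm base but rail feet up to z 21 (and the drill guide).
- stop_face (a point): Steel stop plate: centre of its face that looks to jig -y, jig (0, 90, 78.6); 70 mm wide in x, 8 mm thick, top at z 106. The roller's end must come up against it. Behind it, at y 130 to 162, stands the clevis block of the hold-down, 50 mm wide, up to z 135.
- guide (a point): Drill guide (dark steel plate with brass bush) behind the notches: front face, jig (47, -14, 78.6); the plate is 12 mm thick in x, 40 mm wide in y, top at z 102. The loaded roller clears it by 5 mm.
- roller: Loose conveyor roller: grey tube, flat solid black end caps with small steel bearings; diameter 80 mm, length 180 mm, about 0.85 kg. Origin at its centre; y is its long axis. Starts across both rails against the nose stops: centre at jig x -105, z 89, its end 34 to 46 mm short of the stop plate. It drops 13 mm at the notches.
- roller_center (a point): Centre of the roller (the same point as its origin). In the notches it slides endways at about 5 to 9 N of push; pushing it on under the hold-down takes up to about 15 N in all.
- holddown (a joint): Angle (rad) of the sprung hold-down finger about its pivot at jig y 145, z 122: 0 at rest without a roller, about 0.063 with the roller under it; it lifts up to 0.5. Its spring presses with about 3 N.
- holddown_tip (a point): Free end of the hold-down: a flat steel finger 26 mm wide that reaches over the stop plate; its upturned lip (30 degrees) begins at jig y 60, about 4 mm above the top of a seated roller, so the end edge of a roller pushed along jig +y in the notches lifts it.
- oil_can: Green oil can with a bent spout, 71 x 86 x 187 mm, stands to the right of the jig; origin at the centre of its underside. To be left alone.
- tape_measure: Red tape measure, 40 x 80 x 68 mm, to the left of the jig; origin at the centre of its underside. To be left alone.
- sd_red: Screwdriver with a red handle, 29 x 210 x 29 mm, lies at the left front of the jig; origin at the centre of its underside. To be left alone.
Not all that is in view belongs to the job. What is shaped like the roller but purple is not meant.

How it is judged:
On the way:
1. the roller lies in the V-notches of both rails, not yet under the hold-down (x of roller_center in the frame of jig_seat between -0.004 and 0.004 m and z of roller_center in the frame of jig_seat between -0.004 and 0.004 m and angle between the y axis of roller and the y axis of jig, either way round below 0.04 rad and y of roller_center in the frame of jig_seat below -0.02 m and value of joint holddown below 0.02 rad), for 0.2 s.
At the end, for the whole second after the job is handed in: The roller lies at rest in the V-notches of both rails (its centre within 4 mm across and in height of the seat, its axis within 0.04 rad of the notches), its end within 4 mm of the stop plate, and the hold-down finger is raised by it (joint above 0.045 rad) and presses on it (x of roller_center in the frame of jig_seat between -0.004 and 0.004 m and z of roller_center in the frame of jig_seat between -0.004 and 0.004 m and angle between the y axis of roller and the y axis of jig, either way round below 0.04 rad and y of roller_center in the frame of jig_seat between -0.004 and 0.003 m and value of joint holddown above 0.045 rad and linear speed of roller below 0.02 m/s and angular speed of roller below 0.2 rad/s); the robot touches nothing.
It fails at once if the roller falls off the jig (height (world z) of roller_center below 0.068 m).
It fails at once if the oil can, the tape measure or the red screwdriver is moved by more than 30 mm (distance of any of oil_can, tape_measure, sd_red from where it was at the start of the episode above 0.03 m).
It also fails if it takes over 64 s, if anything falls off the work surface, if the arm or the gripper's body presses on something with over 40 N, if the wrist force passes 120 N, or if a joint passes its speed limit or range.

### The arm

A 7-joint arm with a two-finger parallel gripper is mounted at the origin on a cart in front of the work surface, level with it; the furniture and walls round the work are solid. World frame = base frame: x ahead of the robot, y to its left, z up, the work surface at z = 0. Lengths are in m, angles in rad, forces in N, time in s.
With the tool pointing down it reaches from about 0.4 to 0.875 m from the base axis. Payload 19.3 kg.
Tool frame: the origin (TCP) lies at the very end of the fingers, on their centre line; the grasp point (between the pads) lies 19 mm behind it (bot.pinch_z is the distance from the TCP to the grasp point, in m); y points along the fingers, x is the direction in which the jaws open and shut, and the axes are right-handed (so a half turn about y gives the same grasp; the last joint's range is limited). The gripper opens to 85 mm and grips with 20 to 120 N. Pads are 22 mm wide; open, the fingers measure 114 mm over their backs; the gripper's body (76 mm by 85 mm) begins 54 mm behind the grasp point. The pads swing forward as they close: fully open they stand 13 mm farther back than shut.
Start: joints at [1.137, 0.521, -0.036, 1.599, 0.021, 1.021, -0.113], TCP at [0.222, -0.584, 0.231] pointing down, gripper open.
Joint ranges: [-2.91, 2.91], [-0.3, 2.13], [-1.5, 1.42], [0.17, 2.43], [-1.26, 4.41], [0.16, 1.93], [-2.52, 2.52]. Speed limits (rad/s): [1.89, 1.89, 2.39, 2.39, 3.01, 3.01, 3.01].

### API

Orientations are given as [roll, pitch, yaw] about the fixed x, y, z axes, in that order (R = Rz(yaw) Ry(pitch) Rx(roll)).
In Python, from workcell import bot gives the robot as it stands. The module is installed in compiled form; this text tells all that it offers.
- The arm moves only by the tool arm_command, never from a script. Its argument "moves" is a list of rows, each an object of numbers: "rx", "ry", "rz": the turn, a rotation vector about the tool's x, y, z in rad; "x", "y", "z": the shift along the tool's x, y, z in cm; "gripper": the opening, from -1 (shut) to 1 (fully open). In form: [{"rx": .., "ry": .., "rz": .., "x": .., "y": .., "z": .., "gripper": ..}, ...]. A call has 1 to 5 rows; each row is the pose to reach, as a shift and turn from the pose commanded when the call began, along the tool's axes at that moment; what a row does not reach only later rows make up. A row lasts 1/12 s, in which the tool goes at most 41.7 mm and 7.16 degrees, less where a joint would pass 70% of its speed; a pose out of reach is approached as far as the arm can. A call with a gripper value outside its range is refused whole. The fingers move at their own pace and stop on an object; "squeeze" is the grip in N (left out, the last holds). Time passes only in rows, so rows that repeat a pose let the fingers close. It gives the time, the measured TCP pose, the force and the opening at its end, in the units of the state.
- bot.observe(): the state, without advancing time (a new reading comes with each control period).
- bot.grab_frame(name): name is "side" or "top" or "wrist"; returns (picture, depth): 384x512x3 uint8, red, green, blue; 384x512 float32, m along the optical axis (not along the pixel's ray), 0 where there is no reading.
- bot.camera_model(name): a dict with "vfov" (degrees; the focal length in pixels is half the picture's height over the tangent of half this angle, whatever the lens; pixels are square), "cx", "cy" (the principal point, pixels), "extrinsics" (4x4, takes a point from camera to world coordinates); the wrist camera has in their place "mount" (4x4, takes a point from camera to tool coordinates, whose origin is the TCP and whose axes are the tool frame's). Camera axes: x right, y down, z forward; pixel columns grow to the right and rows downward; lengths in m; the calibration is good to about 2 mm. The wrist camera is an equidistant fisheye: a pixel r from the principal point sees the ray r / f radians off the axis. A picture is of the moment at which its call begins: read the wrist's pose just before it. camera_model takes no time and is no camera call.
- bot.job_done(): hands the job in, once; it reports no verdict.
Trained networks look in the newest picture that a camera, given by its name, has taken for a name from the list of things; names that differ only in an ending like _2 or _b are one class to them, and where a whole thing is asked for, a point or a joint stands for the part that bears it (a point fixed in the world has none). Each returns a list of dicts, best first, with "p" (0 to 1); they miss things now and then, are a little off and sometimes report something else, mostly with a low value. They report only what shows in the picture. A call takes as long as a camera call. They do not tell look-alikes from the thing itself.
- bot.spot_in(name, camera): "box" ([left, top, right, bottom] in pixels, round what is visible of it).
- bot.masks_of(name, camera): "mask" (384x512 bool, what is visible of it) and "box" ([left, top, right, bottom] in pixels, round what is visible of it).
The state is a dict: "clock": time; "qpos": joint angles; "qd": joint speeds; "joint_efforts": joint torques, N m; "position": TCP position; "tool_rot": TCP orientation; "force": force on the tool from outside, world axes, zero at the start; "moment": the same for the moment, N m; "grip_width": finger opening in m.
Only numpy, scipy, OpenCV 4.12 (cv2) and the standard library are available. Lean on these libraries where they do the work, as an engineer would, in place of code of your own. Each camera call takes 0.05 s, during which the arm holds its last target.

## Working session

There is one attempt and no reset: what is moved stays moved. The work goes in short steps, Python scripts to look and compute and a tool call to move; the robot and the scene stay as the last step left them, time stands still between calls to the robot, and variables do not carry over. Pictures are saved under pics/ and viewed, and the job is handed in when it is done.

Besides the shell and the picture viewer there is one more tool, called in YAML: its name, and indented under it one key for each argument. arm_command: Moves the arm, as the interface text tells. Its arguments: {"type":"object","properties":{"moves":{"type":"array"},"squeeze":{"type":"number"}},"required":["moves"]}

```bash
mkdir -p pics; python3 - <<'E'
from workcell import bot
import cv2,numpy as np
s=bot.observe();print({k:np.round(v,3).tolist() for k,v in s.items()})
for n in("top","side"):
    p,d=bot.grab_frame(n);cv2.imwrite(f"pics/{n}0.png",p[:,:,::-1]);np.save(f"{n}0.npy",d)
    m=bot.camera_model(n);print(n,m['vfov'],m['cx'],m['cy'],np.round(m['extrinsics'],4).tolist())
print(bot.camera_model("wrist"))
E
```

```text
{'clock': 0.0, 'qpos': [1.137, 0.522, -0.036, 1.6, 0.021, 1.021, -0.113], 'qd': [0.002, -0.001, 0.002, 0.001, 0.0, -0.001, 0.002], 'joint_efforts': [-0.002, -92.709, 1.979, -36.993, 0.018, 0.008, 0.0], 'position': [0.222, -0.584, 0.231], 'tool_rot': [-1.571, 0.001, -1.207], 'force': [0.169, 0.816, 0.716], 'moment': [0.028, 0.004, -0.004], 'grip_width': 0.085}
top 50.83188330003989 257.598377437007 190.3060446186818 [[0.0026, -0.9934, 0.115, 0.3672], [-1.0, -0.0027, -0.0011, -0.0173], [0.0014, -0.115, -0.9934, 1.6086], [0.0, 0.0, 0.0, 1.0]]
side 50.327452647843735 259.18511310508796 185.87630497601532 [[-0.8868, -0.2766, 0.3701, 0.079], [-0.4621, 0.5286, -0.7121, 0.8692], [0.0013, -0.8026, -0.5966, 0.8435], [0.0, 0.0, 0.0, 1.0]]
{'vfov': 65.70646984690485, 'cx': 252.88426480275618, 'cy': 195.1690698612636, 'mount': array([[ 9.99999245e-01,  5.07302286e-04,  1.11939051e-03,
        -1.60031341e-03],
       [-9.34744610e-04, -2.77387260e-01,  9.60757740e-01,
        -1.41847871e-01],
       [ 7.97899264e-04, -9.60758060e-01, -2.77386576e-01,
         7.04474878e-02],
       [ 0.00000000e+00,  0.00000000e+00,  0.00000000e+00,
         1.00000000e+00]])}
```

View pics/top0.png

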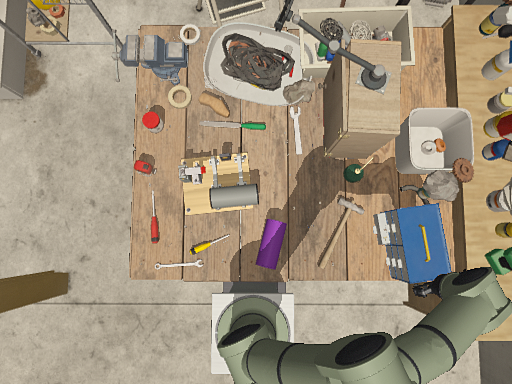

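View pics/side0.png

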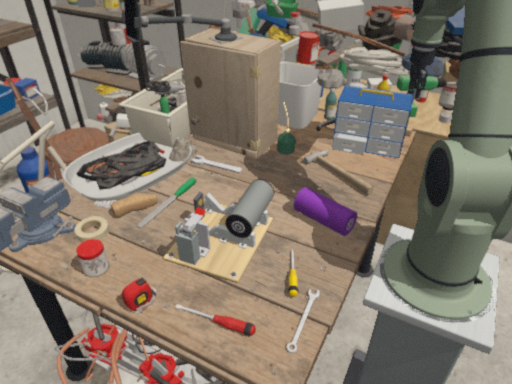

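```bash
python3 - <<'E'
import cv2
a=cv2.imread("pics/top0.png")[140:225,165:275];cv2.imwrite("pics/tc.png",cv2.resize(a,None,fx=7,fy=7,interpolation=cv2.INTER_CUBIC))
a=cv2.imread("pics/side0.png")[170:285,155:285];cv2.imwrite("pics/sc.png",cv2.resize(a,None,fx=5,fy=5,interpolation=cv2.INTER_CUBIC))
E
```

```text
(no output)
```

View pics/tc.png

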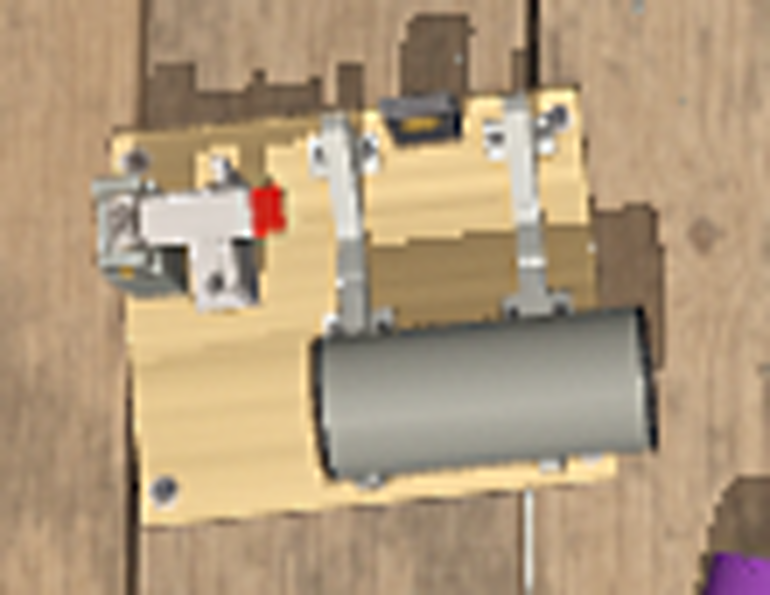

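View pics/sc.png

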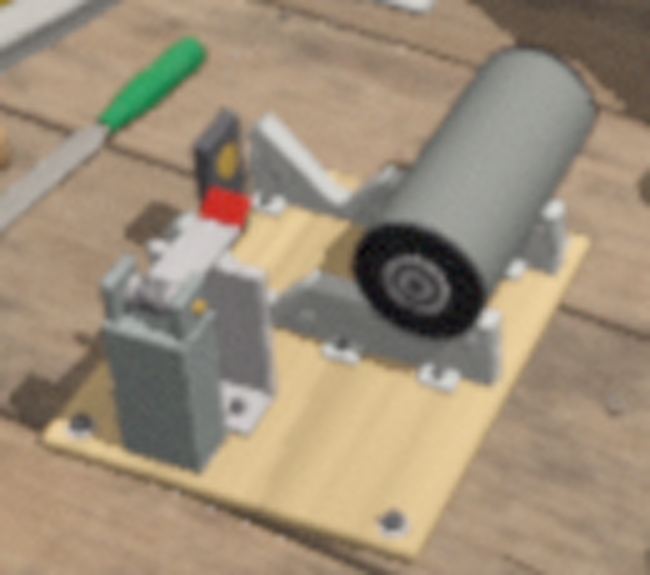

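```bash
cat > h.py <<'E'
import numpy as np,cv2
from workcell import bot
from scipy.optimize import least_squares
def proj(n,P):
    m=bot.camera_model(n);f=192/np.tan(np.radians(m['vfov']/2));T=np.linalg.inv(m['extrinsics'])
    c=np.atleast_2d(P)@T[:3,:3].T+T[:3,3]
    return c[:,:2]/c[:,2:]*f+[m['cx'],m['cy']]
def cloud(n,d):
    m=bot.camera_model(n);f=192/np.tan(np.radians(m['vfov']/2));v,u=np.mgrid[:384,:512]
    c=np.stack([(u-m['cx'])/f*d,(v-m['cy'])/f*d,d],-1);E=m['extrinsics']
    return c@E[:3,:3].T+E[:3,3]
def j2w(p,P):
    P=np.atleast_2d(P)/1000.;c,s=np.cos(p[2]),np.sin(p[2])
    return np.c_[p[0]+c*P[:,0]-s*P[:,1],p[1]+s*P[:,0]+c*P[:,1],P[:,2]]
E
cat > fit.py <<'E'
from h import *
T=lambda u,v:(165+(u-3)/7,140+(v-3)/7)
S=lambda u,v:(155+(u-2)/5,170+(v-2)/5)
B=None
# base corner offsets params p[3],p[4] : centre of base
def base(p,a,b): return [p[3]+a*113,p[4]+b*135,12]
def items(p):
  return [("top",base(p,1,1),T(113,130)),("top",base(p,-1,1),T(145,524)),("top",base(p,-1,-1),T(615,480)),("top",base(p,1,-1),T(578,88)),
 ("side",base(p,1,1),S(45,435)),("side",base(p,-1,1),S(415,553)),("side",base(p,-1,-1),S(588,240)),
 ("top",[-30,35,52],T(353,285)),("top",[-30,-66,52],T(532,283)),
 ("top",[59,-34,102],T(458,95)),("top",[59,6,102],T(380,100)),
 ("side",[-35,90,106],S(265,270)),("side",[-25,162,12],S(200,470)),("side",[25,162,12],S(125,435)),
 ("side",[-146,42,60],S(497,315))]
def res(p):
  return np.concatenate([proj(n,j2w(p,q))[0]-np.array(o) for n,q,o in items(p)])
r=least_squares(res,[0.45,0.1,0.05,-40,30],loss='soft_l1',x_scale=[.01,.01,.01,10,10])
print(np.round(r.x,4));print(np.round(res(r.x).reshape(-1,2),1).tolist())
d=np.load("top0.npy");c=cloud("top",d)
# roller
pr=j2w(r.x,[-105,-40,89])[0]
q=c[(abs(c[...,0]-pr[0])<.08)&(abs(c[...,1]-pr[1])<.12)&(c[...,2]>.085)]
def rr(a):
  dv=np.array([-np.sin(a[0]),np.cos(a[0]),a[3]]);dv/=np.linalg.norm(dv)
  e=q-np.array([a[1],pr[1],a[2]]);e=e-np.outer(e@dv,dv);return np.linalg.norm(e,axis=1)-.04
a=least_squares(rr,[r.x[2],pr[0],.089,0],loss='soft_l1',f_scale=.002);print("roller yaw,x@y,z,slope",a.x,"pred",pr,len(q),np.std(a.fun))
dv=np.array([-np.sin(a.x[0]),np.cos(a.x[0]),0]);t=(q-np.array([a.x[1],pr[1],a.x[2]]))@dv;print(t.min(),t.max())
E
python3 fit.py
```

```text
[  0.6231   0.1144   0.0963 -39.3777  34.6326]
[[-0.1, 0.3], [-0.6, 0.1], [0.3, -0.0], [0.5, 0.1], [-0.8, -0.2], [-0.4, 0.2], [1.2, -0.5], [0.1, -0.9], [0.4, -3.0], [-0.0, -0.5], [0.6, -0.2], [1.1, -0.6], [0.9, 0.9], [-0.1, 2.8], [-0.3, 2.2]]
roller yaw,x@y,z,slope [0.10411398 0.52225608 0.08915487 0.00290731] pred [0.5223876  0.06448793 0.089     ] 1026 0.0030686947203413047
-0.08521356982852109 0.09609785383609985
```

```bash
cat > go.py <<'E'
import sys
from h import *
from scipy.spatial.transform import Rotation as R
J=[0.6231,0.1144,0.0963]
def rel(tgt,yaw,label=""):
    s=bot.observe();R0=R.from_euler('xyz',s['tool_rot']);R1=R.from_euler('xyz',[-np.pi/2,0,yaw])
    print(label,"t",round(s['clock'],2),"shift cm",np.round(R0.inv().apply(np.array(tgt)-s['position'])*100,2),"rotvec",np.round((R0.inv()*R1).as_rotvec(),3))
def jpos():
    s=bot.observe();p=s['position'];c,sn=np.cos(J[2]),np.sin(J[2]);d=p[:2]-J[:2]
    F=s['force'];print("jig TCP mm",np.round([1000*(c*d[0]+sn*d[1]),1000*(-sn*d[0]+c*d[1]),1000*p[2]],1),"force jig",np.round([c*F[0]+sn*F[1],-sn*F[0]+c*F[1],F[2]],1),"yaw",np.round(s['tool_rot'],3),"t",s['clock'],"grip",s['grip_width'])
if __name__=="__main__":
    jpos();a=list(map(float,sys.argv[1:4]));yaw=J[2]+float(sys.argv[4]);rel(j2w(J,a)[0],yaw)
E
python3 - <<'E'
import sys;sys.path.insert(0,'.')
from go import *
rel([0.42,-0.25,0.25],J[2]-1.5708,"via")
print(j2w(J,[-172,-45,200]))
E
```

```text
via t 0.1 shift cm [-24.17  -1.9   30.36] rotvec [ 0.     0.267 -0.001]
[[0.45622373 0.05307049 0.2       ]]
```

arm_command:
  moves:
    - {"x": -24,"y": -2,"z": 30,"ry": 0.267}
    - {"x": -24,"y": -2,"z": 30,"ry": 0.267}
    - {"x": -24,"y": -2,"z": 30,"ry": 0.267}
    - {"x": -24,"y": -2,"z": 30,"ry": 0.267}
    - {"x": -24,"y": -2,"z": 30,"ry": 0.267}

```text
invalid input at $.moves[0]: expected keys rx, ry, rz, x, y, z, gripper
```

```bash
python3 go.py -172 -45 200 -1.5708
```

```text
jig TCP mm [-466.1 -656.5  230.8] force jig [ 0.7 -0.1  0.4] yaw [-1.571e+00  1.000e-03 -1.207e+00] t 0.1 grip 0.08541176703290183
 t 0.1 shift cm [-51.2    3.13  44.52] rotvec [ 0.     0.267 -0.001]
```

arm_command:
  moves:
    - {"rx": 0,"ry": 0.267,"rz": 0,"x": -24,"y": -2,"z": 30,"gripper": 1}
    - {"rx": 0,"ry": 0.267,"rz": 0,"x": -24,"y": -2,"z": 30,"gripper": 1}
    - {"rx": 0,"ry": 0.267,"rz": 0,"x": -24,"y": -2,"z": 30,"gripper": 1}
    - {"rx": 0,"ry": 0.267,"rz": 0,"x": -24,"y": -2,"z": 30,"gripper": 1}
    - {"rx": 0,"ry": 0.267,"rz": 0,"x": -24,"y": -2,"z": 30,"gripper": 1}

```text
clock: 0.52
position: [0.3282, -0.4033, 0.242]
tool_rot: [-1.571, 0.0, -1.474]
force: [0.9, -1.3, 0.7]
grip_width: 0.0855
```

```bash
python3 go.py -172 -45 200 -1.5708
```

```text
jig TCP mm [-343.3 -486.9  242. ] force jig [ 0.8 -1.4  0.7] yaw [-1.571  0.    -1.474] t 0.5167 grip 0.0854719347057232
 t 0.52 shift cm [-44.19   4.21  17.14] rotvec [ 0.  0. -0.]
```

arm_command:
  moves:
    - {"rx": 0,"ry": 0,"rz": 0,"x": -44,"y": 4,"z": 17,"gripper": 1}
    - {"rx": 0,"ry": 0,"rz": 0,"x": -44,"y": 4,"z": 17,"gripper": 1}
    - {"rx": 0,"ry": 0,"rz": 0,"x": -44,"y": 4,"z": 17,"gripper": 1}
    - {"rx": 0,"ry": 0,"rz": 0,"x": -44,"y": 4,"z": 17,"gripper": 1}
    - {"rx": 0,"ry": 0,"rz": 0,"x": -44,"y": 4,"z": 17,"gripper": 1}

```text
clock: 0.93
position: [0.3834, -0.2033, 0.2244]
tool_rot: [-1.571, -0.0, -1.474]
force: [1.9, -0.5, -0.3]
grip_width: 0.0851
```

```bash
python3 go.py -172 -45 200 -1.5708
```

```text
jig TCP mm [-269.1 -293.2  224.4] force jig [ 1.8 -0.7 -0.3] yaw [-1.571 -0.    -1.474] t 0.9333 grip 0.08508134167955171
 t 0.93 shift cm [-24.82   2.44   9.72] rotvec [-0.  0.  0.]
```

arm_command:
  moves:
    - {"rx": 0,"ry": 0,"rz": 0,"x": -24.8,"y": 2.4,"z": 9.7,"gripper": 1}
    - {"rx": 0,"ry": 0,"rz": 0,"x": -24.8,"y": 2.4,"z": 9.7,"gripper": 1}
    - {"rx": 0,"ry": 0,"rz": 0,"x": -24.8,"y": 2.4,"z": 9.7,"gripper": 1}
    - {"rx": 0,"ry": 0,"rz": 0,"x": -24.8,"y": 2.4,"z": 9.7,"gripper": 1}
    - {"rx": 0,"ry": 0,"rz": 0,"x": -24.8,"y": 2.4,"z": 9.7,"gripper": 1}

```text
clock: 1.35
position: [0.44, -0.0036, 0.2057]
tool_rot: [-1.571, -0.0, -1.474]
force: [1.7, -1.0, -1.2]
grip_width: 0.0854
```

```bash
python3 go.py -172 -45 200 -1.5708
```

```text
jig TCP mm [-193.6  -99.9  205.7] force jig [ 1.6 -1.2 -1.2] yaw [-1.571 -0.    -1.474] t 1.35 grip 0.08543643764146085
 t 1.35 shift cm [-5.49  0.57  2.16] rotvec [-0.  0.  0.]
```

arm_command:
  moves:
    - {"rx": 0,"ry": 0,"rz": 0,"x": -5.5,"y": 0.6,"z": 2.1,"gripper": 1}
    - {"rx": 0,"ry": 0,"rz": 0,"x": -5.5,"y": 0.6,"z": 2.1,"gripper": 1}
    - {"rx": 0,"ry": 0,"rz": 0,"x": -5.5,"y": 0.6,"z": 2.1,"gripper": 1}

```text
clock: 1.6
position: [0.456, 0.0556, 0.1993]
tool_rot: [-1.571, 0.002, -1.468]
force: [-0.4, 0.5, -0.5]
grip_width: 0.0855
```

```bash
python3 go.py -172 -45 80 -1.5708; python3 - <<'E'
from h import *
for n in("wrist","top","side"):
    p,d=bot.grab_frame(n);cv2.imwrite(f"pics/{n}1.png",p[:,:,::-1]);np.save(f"{n}1.npy",d)
a=cv2.imread("pics/wrist1.png");cv2.imwrite("pics/w1.png",cv2.resize(a,(800,600)))
E
```

```text
jig TCP mm [-171.9  -42.5  199.3] force jig [-0.4  0.6 -0.5] yaw [-1.571  0.002 -1.468] t 1.6 grip 0.08545490561875
 t 1.6 shift cm [ 0.27 11.93 -0.  ] rotvec [ 0.     0.006 -0.002]
```

View pics/w1.png

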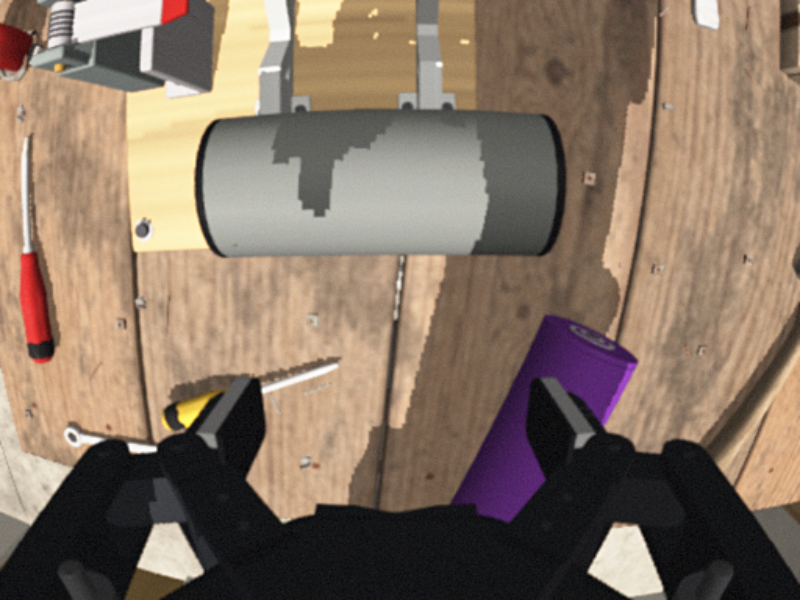

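View pics/side1.png

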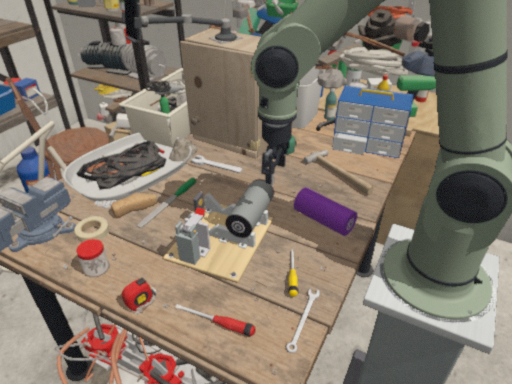

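arm_command:
  moves:
    - {"rx": 0,"ry": 0,"rz": 0,"x": 0,"y": 11.8,"z": 0,"gripper": 1}
    - {"rx": 0,"ry": 0,"rz": 0,"x": 0,"y": 11.8,"z": 0,"gripper": 1}
    - {"rx": 0,"ry": 0,"rz": 0,"x": 0,"y": 11.8,"z": 0,"gripper": 1}
    - {"rx": 0,"ry": 0,"rz": 0,"x": 0,"y": 11.8,"z": 0.5,"gripper": 1}

```text
clock: 2.08
position: [0.457, 0.0498, 0.0772]
tool_rot: [-1.579, -0.001, -1.475]
force: [-1.4, -0.6, -1.2]
grip_width: 0.0853
```

```bash
python3 go.py -160 -45 80 -1.5708
```

```text
jig TCP mm [-171.5  -48.3   77.2] force jig [-1.5 -0.4 -1.2] yaw [-1.579e+00 -1.000e-03 -1.475e+00] t 2.0833 grip 0.0852928390320521
 t 2.08 shift cm [-0.33 -0.29  1.15] rotvec [ 0.008 -0.001  0.001]
```

arm_command:
  moves:
    - {"rx": 0.008,"ry": 0,"rz": 0,"x": -0.3,"y": 0.6,"z": 0.4,"gripper": 1}
    - {"rx": 0.008,"ry": 0,"rz": 0,"x": -0.3,"y": 0.6,"z": 0.8,"gripper": 1}
    - {"rx": 0.008,"ry": 0,"rz": 0,"x": -0.3,"y": 0.6,"z": 1.2,"gripper": 1}
    - {"rx": 0.008,"ry": 0,"rz": 0,"x": -0.3,"y": 0.6,"z": 1.6,"gripper": 1}
    - {"rx": 0.008,"ry": 0,"rz": 0,"x": -0.3,"y": 0.6,"z": 2.0,"gripper": 1}

```text
clock: 2.5
position: [0.476, 0.0559, 0.0776]
tool_rot: [-1.571, -0.002, -1.473]
force: [-65.3, -1.6, 74.6]
grip_width: 0.0851
```

```bash
python3 go.py -100 -45 70 -1.5708;  python3 - <<'E'
from h import *
for n in("side",):
    p,d=bot.grab_frame(n);cv2.imwrite("pics/s2.png",cv2.resize(p[160:280,180:320,::-1],None,fx=5,fy=5))
E
```

```text
jig TCP mm [-152.1  -44.1   77.6] force jig [-65.1   4.7  74.6] yaw [-1.571 -0.002 -1.473] t 2.5 grip 0.08507721999286928
 t 2.5 shift cm [0.1  0.76 5.21] rotvec [0.    0.002 0.002]
```

View pics/s2.png

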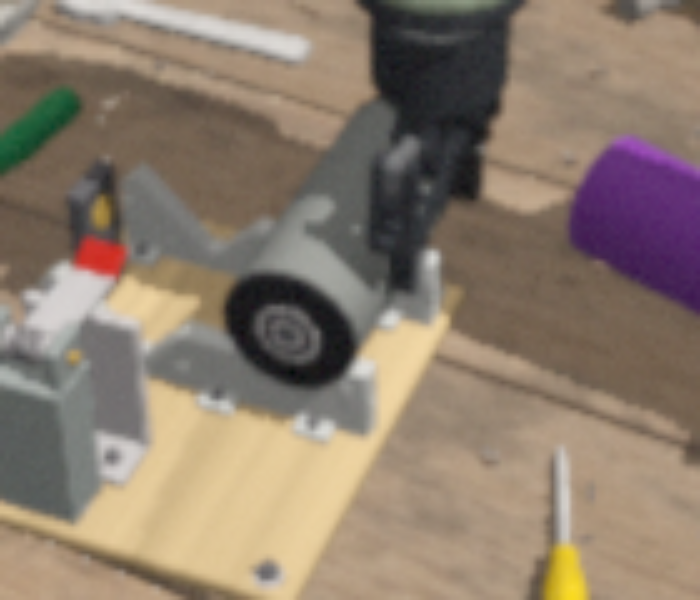

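arm_command:
  moves:
    - {"rx": 0,"ry": 0,"rz": 0,"x": 0,"y": -1,"z": -0.8,"gripper": 1}
    - {"rx": 0,"ry": 0,"rz": 0,"x": 0,"y": -1.5,"z": -2,"gripper": 1}
    - {"rx": 0,"ry": 0,"rz": 0,"x": 0,"y": -1.5,"z": -3,"gripper": 1}

```text
clock: 2.8
position: [0.4513, 0.0536, 0.0929]
tool_rot: [-1.559, 0.0, -1.475]
force: [0.7, 0.5, 0.0]
grip_width: 0.0856
```

```bash
cat > pur.py <<'E'
from h import *
from go import *
jpos()
p,d=bot.grab_frame("top");c=cloud("top",d);h=cv2.cvtColor(p,cv2.COLOR_RGB2HSV)
m=(h[...,0]>130)&(h[...,0]<155)&(h[...,1]>100)&(d>0)
q=c[m];cc,sn=np.cos(J[2]),np.sin(J[2]);e=(q[:,:2]-J[:2]);e=np.c_[cc*e[:,0]+sn*e[:,1],-sn*e[:,0]+cc*e[:,1]]*1000
print(len(q),"x max",e[e[:,0].argmax()],"y max",e[e[:,1].argmax()],q[:,2].max())
E
python3 pur.py; python3 - <<'E'
from h import *
p,d=bot.grab_frame("side");cv2.imwrite("pics/s3.png",cv2.resize(p[160:280,180:320,::-1],None,fx=5,fy=5))
E
```

```text
jig TCP mm [-176.9  -44.    92.9] force jig [0.8 0.4 0. ] yaw [-1.559  0.    -1.475] t 2.8 grip 0.08562527176597563
516 x max [   12.01500328 -1063.19520689] y max [-262.11350624 -128.43004876] 0.6409139815626193
```

View pics/s3.png

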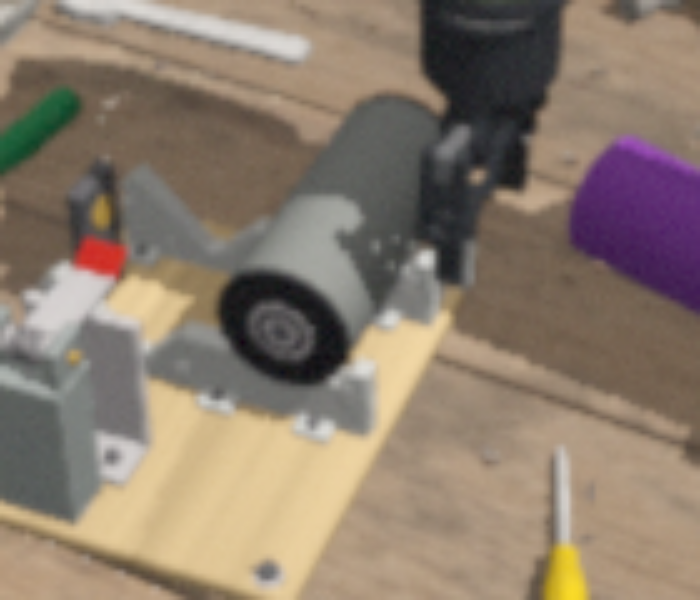

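```bash
cat > rol.py <<'E'
from go import *
def fit(n,x0=-105,y0=-40,save=None):
    p,d=bot.grab_frame(n);c=cloud(n,d)
    if save: cv2.imwrite(save,cv2.resize(p[150:280,180:320,::-1] if n=="side" else p[140:225,165:275,::-1],None,fx=5,fy=5))
    h=cv2.cvtColor(p,cv2.COLOR_RGB2HSV)
    cc,sn=np.cos(J[2]),np.sin(J[2]);e=c[...,:2]-J[:2]
    g=np.stack([cc*e[...,0]+sn*e[...,1],-sn*e[...,0]+cc*e[...,1],c[...,2]],-1)*1000
    m=(d>0)&(abs(g[...,0]-x0)<50)&(abs(g[...,1]-y0)<88)&(g[...,2]>85)&(g[...,2]<137)&(p.min(-1)>45)&(h[...,1]<60)
    q=g[m]
    def rr(a):
        dv=np.array([-np.sin(a[0]),np.cos(a[0]),0]);v=q-np.array([a[1],y0,a[2]]);v=v-np.outer(v@dv,dv);return np.linalg.norm(v,axis=1)-40
    a=least_squares(rr,[0,x0,85],loss='soft_l1',f_scale=1.5)
    ok=abs(a.fun)<4;dv=np.array([-np.sin(a.x[0]),np.cos(a.x[0]),0]);t=(q[ok]-[a.x[1],y0,a.x[2]])@dv
    print(n,"roller yaw %.3f x %.1f z %.1f"%tuple(a.x),"n",ok.sum(),len(q),"y ends",np.round(y0+np.percentile(t,[.5,99.5]),1),"t",round(bot.observe()['clock'],2))
if __name__=="__main__":
    x0=float(sys.argv[1]);y0=float(sys.argv[2])
    fit("side",x0,y0,sys.argv[3] if len(sys.argv)>3 else None);fit("top",x0,y0)
E
python3 rol.py -100 -45 pics/s4.png
```

```text
side roller yaw 0.002 x -101.4 z 90.5 n 896 898 y ends [-116.8   42.1] t 2.95
top roller yaw 0.005 x -104.7 z 89.4 n 314 365 y ends [-118.5   40.6] t 3.0
```

View pics/s4.png

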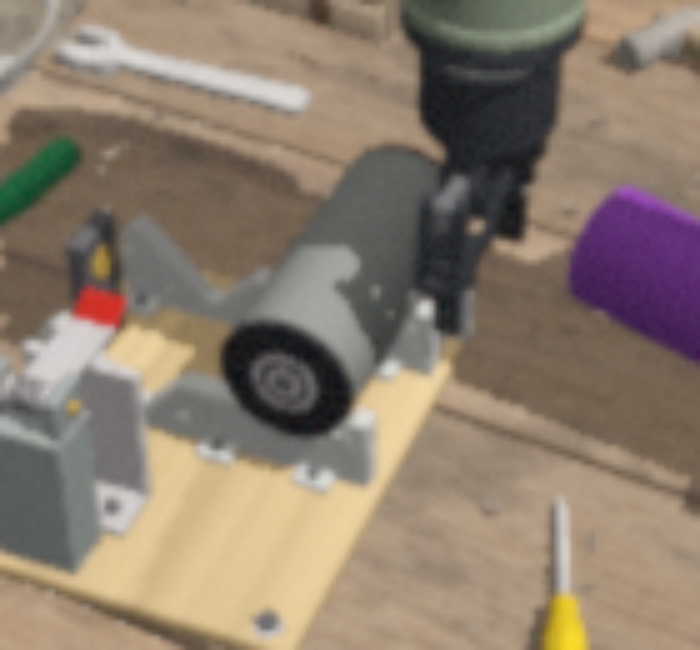

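arm_command:
  moves:
    - {"rx": 0.1,"ry": 0,"rz": 0,"x": 0,"y": 1,"z": -1,"gripper": 1}
    - {"rx": 0.2,"ry": 0,"rz": 0,"x": 0,"y": 2,"z": -1,"gripper": 1}
    - {"rx": 0.3,"ry": 0,"rz": 0,"x": 0,"y": 4,"z": -1,"gripper": 1}
    - {"rx": 0.39,"ry": 0,"rz": 0,"x": 0,"y": 4.6,"z": -1,"gripper": 1}
    - {"rx": 0.39,"ry": 0,"rz": 0,"x": 0,"y": 4.6,"z": -1,"gripper": 1}

```text
clock: 3.42
position: [0.423, 0.044, 0.1278]
tool_rot: [-1.264, -0.008, -1.458]
force: [0.4, -0.1, 0.5]
grip_width: 0.0852
```

```bash
python3 go.py -142.8 -45 47 -1.5708
```

```text
jig TCP mm [-205.9  -50.8  127.8] force jig [ 0.4 -0.2  0.5] yaw [-1.264 -0.008 -1.458] t 3.4167 grip 0.08524828467693814
 t 3.42 shift cm [-0.54  9.61  3.59] rotvec [-0.307  0.018  0.005]
```

arm_command:
  moves:
    - {"rx": 0.0,"ry": 0.018,"rz": 0,"x": -0.5,"y": 3,"z": 4.5,"gripper": 1}
    - {"rx": 0,"ry": 0.018,"rz": 0,"x": -0.5,"y": 3,"z": 4.5,"gripper": 1}

```text
clock: 3.58
position: [0.4802, 0.0548, 0.1165]
tool_rot: [-1.254, 0.002, -1.485]
force: [-1.3, -0.3, -0.8]
grip_width: 0.0854
```

```bash
python3 go.py -142.8 -45 47 -1.5708; python3 -c "
from workcell import bot;print(bot.observe()['qpos'])"
```

```text
jig TCP mm [-148.   -45.6  116.5] force jig [-1.3 -0.2 -0.8] yaw [-1.254  0.002 -1.485] t 3.5833 grip 0.08542810189392092
 t 3.58 shift cm [-0.05  6.76 -1.67] rotvec [-0.317 -0.01  -0.   ]
[-0.14094922  0.39052159 -0.16358964  2.31565417  0.76328105  0.17594577
 -2.50389858]
```

```bash
sed -i 's/def rel(tgt,yaw,label="")/def rel(tgt,yaw,label="",al=0)/; s/\[-np.pi\/2,0,yaw\]/[-np.pi\/2+al,0,yaw]/; s/rel(j2w(J,a)\[0\],yaw)/rel(j2w(J,a)[0],yaw,"",float(sys.argv[5]) if len(sys.argv)>5 else 0)/' go.py; python3 go.py -170 -45 100 -1.5708 0.15;python3 go.py -170 -45 62 -1.5708 0.15
```

```text
jig TCP mm [-148.   -45.6  116.5] force jig [-1.3 -0.2 -0.8] yaw [-1.254  0.002 -1.485] t 3.5833 grip 0.08542810189392092
 t 3.58 shift cm [-0.04  0.88 -2.61] rotvec [-0.167 -0.01   0.001]
jig TCP mm [-148.   -45.6  116.5] force jig [-1.3 -0.2 -0.8] yaw [-1.254  0.002 -1.485] t 3.5833 grip 0.08542810189392092
 t 3.58 shift cm [-0.03  4.49 -3.79] rotvec [-0.167 -0.01   0.001]
```

arm_command:
  moves:
    - {"rx": -0.08,"ry": 0,"rz": 0,"x": 0,"y": 0.5,"z": -2.6,"gripper": 1}
    - {"rx": -0.167,"ry": -0.01,"rz": 0,"x": 0,"y": 0.9,"z": -2.6,"gripper": 1}
    - {"rx": -0.167,"ry": -0.01,"rz": 0,"x": 0,"y": 2.7,"z": -3.2,"gripper": 1}
    - {"rx": -0.167,"ry": -0.01,"rz": 0,"x": 0,"y": 4.5,"z": -3.8,"gripper": 1}
    - {"rx": -0.167,"ry": -0.01,"rz": 0,"x": 0,"y": 4.5,"z": -3.8,"gripper": 1}

```text
clock: 4.0
position: [0.4518, 0.0509, 0.0566]
tool_rot: [-1.434, -0.002, -1.476]
force: [-1.3, 0.1, -0.6]
grip_width: 0.0852
```

```bash
python3 go.py -170 -45 62 -1.5708 0.15; python3 -c "
from workcell import bot;print(bot.observe()['qpos'])"
```

```text
jig TCP mm [-176.6  -46.7   56.6] force jig [-1.3  0.2 -0.6] yaw [-1.434 -0.002 -1.476] t 4.0 grip 0.08518913690155176
 t 4.0 shift cm [-0.17 -0.45  0.73] rotvec [ 0.013 -0.001  0.002]
[-0.01805055  0.53520885 -0.30525465  2.2655416   0.68354353  0.28691133
 -2.39913179]
```

arm_command:
  moves:
    - {"rx": 0.013,"ry": 0,"rz": 0,"x": -0.1,"y": 0,"z": 0.6,"gripper": 1}
    - {"rx": 0.013,"ry": 0,"rz": 0,"x": -0.1,"y": 0,"z": 1.2,"gripper": 1}
    - {"rx": 0.013,"ry": 0,"rz": 0,"x": -0.1,"y": 0,"z": 1.8,"gripper": 1}
    - {"rx": 0.013,"ry": 0,"rz": 0,"x": -0.1,"y": 0,"z": 2.4,"gripper": 1}

```text
clock: 4.33
position: [0.4768, 0.0554, 0.0633]
tool_rot: [-1.416, -0.002, -1.474]
force: [-8.2, 0.7, 3.9]
grip_width: 0.0851
```

```bash
python3 go.py -152 -45 60 -1.5708 0.15
```

```text
jig TCP mm [-151.3  -44.7   63.3] force jig [-8.1  1.5  3.9] yaw [-1.416 -0.002 -1.474] t 4.3333 grip 0.08510782958086753
 t 4.33 shift cm [ 0.03  0.32 -0.12] rotvec [-0.004  0.001  0.002]
```

arm_command:
  moves:
    - {"rx": 0,"ry": 0,"rz": 0,"x": 0,"y": -0.1,"z": 0.4,"gripper": 1}
    - {"rx": 0,"ry": 0,"rz": 0,"x": 0,"y": -0.2,"z": 0.8,"gripper": 1}
    - {"rx": 0,"ry": 0,"rz": 0,"x": 0,"y": -0.3,"z": 1.2,"gripper": 1}

```text
clock: 4.58
position: [0.4874, 0.056, 0.0675]
tool_rot: [-1.418, -0.002, -1.474]
force: [-2.1, 0.4, 1.2]
grip_width: 0.0853
```

```bash
python3 go.py -152 -45 60 -1.5708 0.15; python3 rol.py -90 -45 pics/s5.png
```

```text
jig TCP mm [-140.7  -45.1   67.5] force jig [-2.1  0.6  1.2] yaw [-1.418 -0.002 -1.474] t 4.5833 grip 0.08528886425490402
 t 4.58 shift cm [-0.01  0.57 -1.23] rotvec [-0.003  0.     0.002]
side roller yaw 0.001 x -92.6 z 91.0 n 739 748 y ends [-117.3   42.1] t 4.63
top roller yaw -0.000 x -90.8 z 90.0 n 554 654 y ends [-120.5   42.6] t 4.68
```

View pics/s5.png

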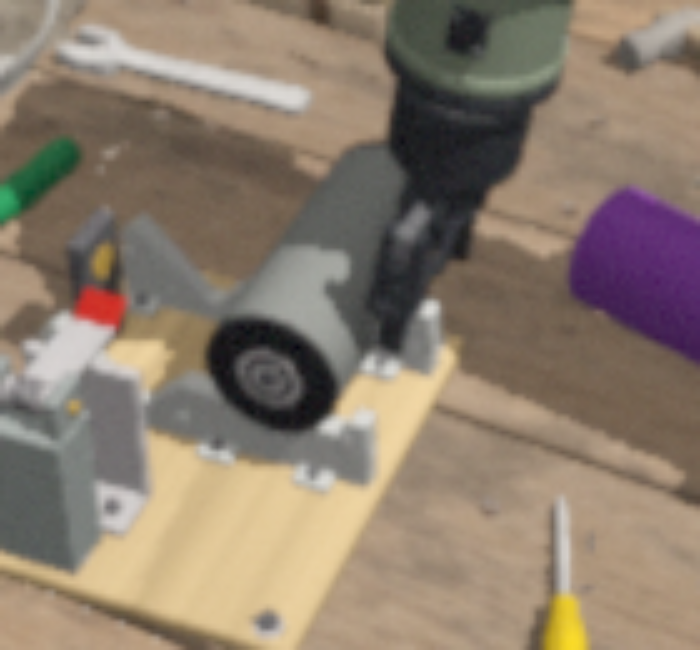

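arm_command:
  moves:
    - {"rx": 0,"ry": 0,"rz": 0,"x": 0,"y": 0.06,"z": 0.4,"gripper": 1}
    - {"rx": 0,"ry": 0,"rz": 0,"x": 0,"y": 0.12,"z": 0.8,"gripper": 1}
    - {"rx": 0,"ry": 0,"rz": 0,"x": 0,"y": 0.18,"z": 1.2,"gripper": 1}
    - {"rx": 0,"ry": 0,"rz": 0,"x": 0,"y": 0.24,"z": 1.6,"gripper": 1}
    - {"rx": 0,"ry": 0,"rz": 0,"x": 0,"y": 0.3,"z": 2.0,"gripper": 1}

```text
clock: 5.1
position: [0.5076, 0.058, 0.0671]
tool_rot: [-1.418, -0.002, -1.474]
force: [-1.5, 0.1, 1.4]
grip_width: 0.0853
```

```bash
python3 go.py -152 -45 60 -1.5708 0.15
```

```text
jig TCP mm [-120.4  -45.    67.1] force jig [-1.5  0.3  1.4] yaw [-1.418 -0.002 -1.474] t 5.1 grip 0.08525794236723383
 t 5.1 shift cm [-0.    0.22 -3.23] rotvec [-0.003  0.001  0.002]
```

arm_command:
  moves:
    - {"rx": 0,"ry": 0,"rz": 0,"x": 0,"y": 0.06,"z": 0.4,"gripper": 1}
    - {"rx": 0,"ry": 0,"rz": 0,"x": 0,"y": 0.12,"z": 0.8,"gripper": 1}
    - {"rx": 0,"ry": 0,"rz": 0,"x": 0,"y": 0.18,"z": 1.2,"gripper": 1}
    - {"rx": 0,"ry": 0,"rz": 0,"x": 0,"y": 0.24,"z": 1.6,"gripper": 1}
    - {"rx": 0,"ry": 0,"rz": 0,"x": 0,"y": 0.3,"z": 2.0,"gripper": 1}

```text
clock: 5.52
position: [0.5277, 0.0599, 0.0672]
tool_rot: [-1.418, -0.002, -1.474]
force: [-2.3, 0.3, 1.0]
grip_width: 0.0856
```

```bash
python3 go.py -152 -45 60 -1.5708 0.15; python3 rol.py -52 -45 pics/s6.png
```

```text
jig TCP mm [-100.2  -45.1   67.2] force jig [-2.3  0.5  1. ] yaw [-1.418 -0.002 -1.474] t 5.5167 grip 0.0855574745106813
 t 5.52 shift cm [-0.01 -0.08 -5.23] rotvec [-0.003  0.     0.002]
side roller yaw -0.004 x -52.6 z 92.8 n 697 709 y ends [-116.    42.7] t 5.57
top roller yaw 0.004 x -50.3 z 91.5 n 488 560 y ends [-119.7   42.8] t 5.62
```

View pics/s6.png

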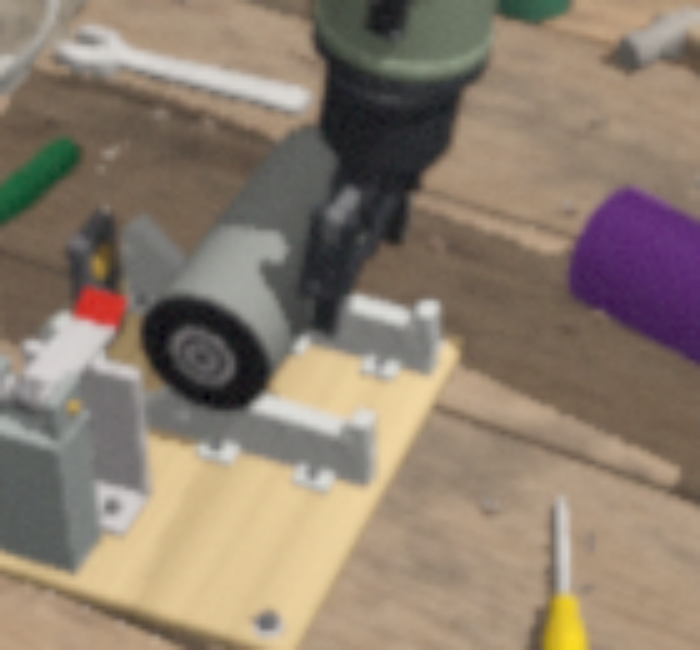

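arm_command:
  moves:
    - {"rx": 0,"ry": 0,"rz": 0,"x": 0,"y": 0.06,"z": 0.4,"gripper": 1}
    - {"rx": 0,"ry": 0,"rz": 0,"x": 0,"y": 0.12,"z": 0.8,"gripper": 1}
    - {"rx": 0,"ry": 0,"rz": 0,"x": 0,"y": 0.18,"z": 1.2,"gripper": 1}
    - {"rx": 0,"ry": 0,"rz": 0,"x": 0,"y": 0.24,"z": 1.6,"gripper": 1}
    - {"rx": 0,"ry": 0,"rz": 0,"x": 0,"y": 0.27,"z": 1.8,"gripper": 1}

```text
clock: 6.03
position: [0.5462, 0.0618, 0.0674]
tool_rot: [-1.417, -0.002, -1.474]
force: [0.2, 0.6, 0.6]
grip_width: 0.0854
```

arm_command:
  moves:
    - {"rx": 0,"ry": 0,"rz": 0,"x": 0,"y": 0.03,"z": 0.2,"gripper": 1}
    - {"rx": 0,"ry": 0,"rz": 0,"x": 0,"y": 0.06,"z": 0.4,"gripper": 1}
    - {"rx": 0,"ry": 0,"rz": 0,"x": 0,"y": 0.09,"z": 0.6,"gripper": 1}
    - {"rx": 0,"ry": 0,"rz": 0,"x": 0,"y": 0.12,"z": 0.8,"gripper": 1}

```text
clock: 6.37
position: [0.5538, 0.0625, 0.0674]
tool_rot: [-1.418, -0.002, -1.474]
force: [0.1, -0.6, 0.5]
grip_width: 0.0854
```

```bash
python3 go.py -152 -45 60 -1.5708 0.15; python3 rol.py -10 -45 pics/s7.png
```

```text
jig TCP mm [-74.  -45.   67.4] force jig [ 0.1 -0.6  0.5] yaw [-1.418 -0.002 -1.474] t 6.3667 grip 0.08540869401507337
 t 6.37 shift cm [-0.   -0.46 -7.82] rotvec [-0.003  0.     0.002]
side roller yaw 3.141 x -24.8 z 93.3 n 604 607 y ends [-131.8   26.5] t 6.42
top roller yaw 0.007 x -21.1 z 91.9 n 453 518 y ends [-118.5   42.4] t 6.47
```

View pics/s7.png

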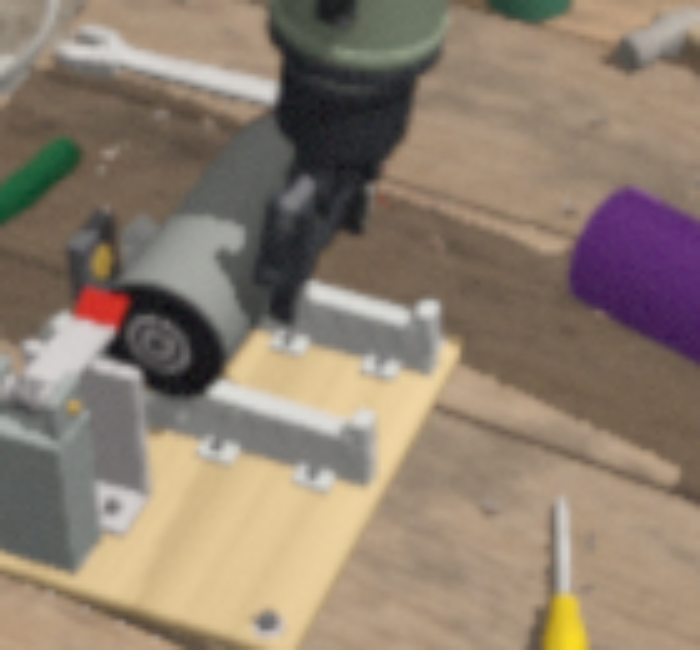

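arm_command:
  moves:
    - {"rx": 0,"ry": 0,"rz": 0,"x": 0,"y": 0,"z": 0.2,"gripper": 1}
    - {"rx": 0,"ry": 0,"rz": 0,"x": 0,"y": 0,"z": 0.2,"gripper": 1}

```text
clock: 6.63
position: [0.5558, 0.0627, 0.0677]
tool_rot: [-1.417, -0.002, -1.474]
force: [0.5, -0.0, 0.9]
grip_width: 0.0853
```

```bash
python3 go.py -152 -45 60 -1.5708 0.15; python3 rol.py -5 -45 pics/s8.png
```

```text
jig TCP mm [-72.  -45.   67.7] force jig [ 0.5 -0.1  0.9] yaw [-1.417 -0.002 -1.474] t 6.6333 grip 0.08526187763368659
 t 6.63 shift cm [-0.01 -0.46 -8.03] rotvec [-0.003  0.     0.002]
side roller yaw 0.009 x 1.0 z 80.5 n 844 851 y ends [-117.7   42.8] t 6.68
top roller yaw 0.010 x 1.1 z 79.4 n 572 681 y ends [-118.1   42.4] t 6.73
```

View pics/s8.png

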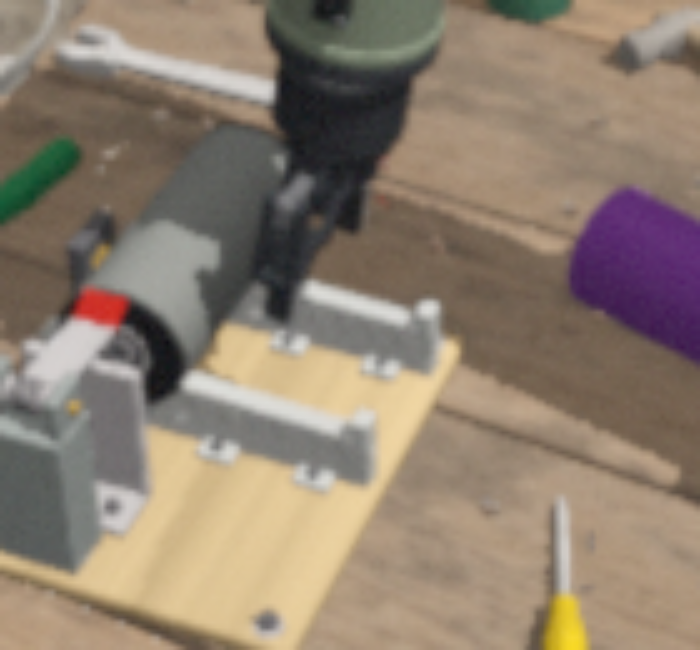

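arm_command:
  moves:
    - {"rx": 0,"ry": 0,"rz": 0,"x": 0,"y": -1.5,"z": -3,"gripper": 1}
    - {"rx": -0.07,"ry": 0,"rz": 0,"x": 0,"y": -5,"z": -4,"gripper": 1}
    - {"rx": -0.15,"ry": 0,"rz": 0,"x": 3,"y": -9,"z": -4,"gripper": -1}
    - {"rx": -0.15,"ry": 0,"rz": 0,"x": 6,"y": -13,"z": -4,"gripper": -1}
    - {"rx": -0.15,"ry": 0,"rz": 0,"x": 9,"y": -15,"z": -4,"gripper": -1}

```text
clock: 7.15
position: [0.5024, -0.0242, 0.2057]
tool_rot: [-1.567, -0.001, -1.472]
force: [1.1, -0.4, 0.0]
grip_width: 0.0517
```

```bash
python3 go.py 0 -180 180 0; python3 -c "
from workcell import bot;print(bot.observe()['qpos'])"; python3 rol.py 0 -45 pics/s9.png
```

```text
jig TCP mm [-133.4 -126.3  205.7] force jig [ 1.1 -0.5  0. ] yaw [-1.567e+00 -1.000e-03 -1.472e+00] t 7.15 grip 0.051661149567427
 t 7.15 shift cm [ 5.4   2.62 13.32] rotvec [-0.003 -1.568  0.003]
[ 0.40899506  0.41539015 -0.61957543  1.92339189  0.30661625  0.89300905
 -1.83632081]
side roller yaw 0.005 x 1.3 z 80.5 n 935 971 y ends [-118.7   42. ] t 7.2
top roller yaw 0.007 x 0.9 z 79.4 n 665 785 y ends [-118.6   41.8] t 7.25
```

View pics/s9.png

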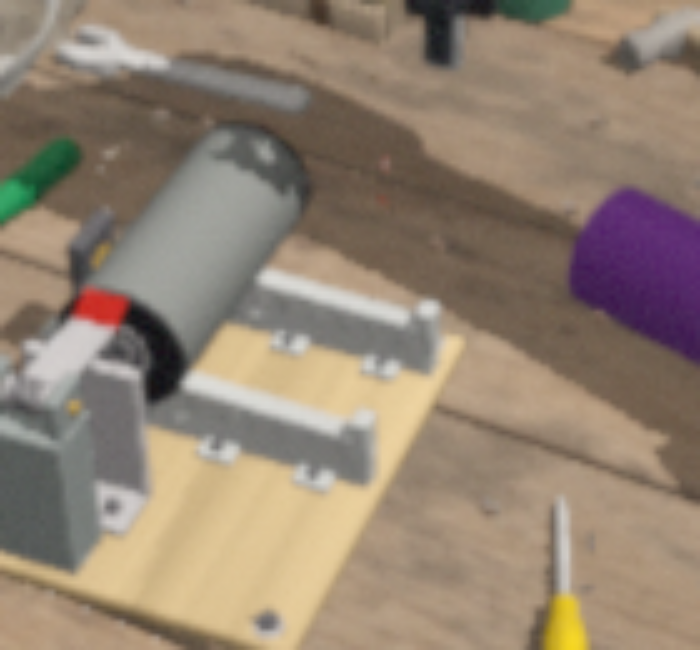

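arm_command:
  moves:
    - {"rx": 0,"ry": -0.12,"rz": 0,"x": 2.5,"y": 0.5,"z": 2.5,"gripper": -1}
    - {"rx": 0,"ry": -0.24,"rz": 0,"x": 5,"y": 1,"z": 5,"gripper": -1}
    - {"rx": 0,"ry": -0.36,"rz": 0,"x": 5.4,"y": 1.5,"z": 8,"gripper": -1}
    - {"rx": 0,"ry": -0.48,"rz": 0,"x": 5.4,"y": 2,"z": 11,"gripper": -1}
    - {"rx": 0,"ry": -0.6,"rz": 0,"x": 5.4,"y": 2.6,"z": 13.3,"gripper": -1}

```text
clock: 7.67
position: [0.6417, -0.0661, 0.1773]
tool_rot: [-1.569, -0.003, -0.87]
force: [-0.2, 0.3, 0.6]
grip_width: -0.0001
```

```bash
python3 go.py 0 -180 180 0; python3 -c "
from workcell import bot;print(bot.observe()['qpos'])"
```

```text
jig TCP mm [   1.1 -181.4  177.3] force jig [-0.2  0.3  0.6] yaw [-1.569 -0.003 -0.87 ] t 7.6667 grip -7.672998003261678e-05
 t 7.67 shift cm [-0.18 -0.27 -0.01] rotvec [ 0.    -0.966  0.004]
[ 0.44301509  0.69076307 -0.68427394  1.57271869  0.48514122  1.05004214
 -1.24330704]
```

arm_command:
  moves:
    - {"rx": 0,"ry": -0.12,"rz": 0,"x": 0,"y": 0,"z": 0,"gripper": -1}
    - {"rx": 0,"ry": -0.24,"rz": 0,"x": 0,"y": 0,"z": 0,"gripper": -1}
    - {"rx": 0,"ry": -0.36,"rz": 0,"x": 0,"y": 0,"z": 0,"gripper": -1}
    - {"rx": 0,"ry": -0.48,"rz": 0,"x": 0,"y": 0,"z": 0,"gripper": -1}
    - {"rx": 0,"ry": -0.6,"rz": 0,"x": 0,"y": 0,"z": 0,"gripper": -1}

```text
clock: 8.08
position: [0.6397, -0.0653, 0.1775]
tool_rot: [-1.572, -0.003, -0.268]
force: [-0.6, 0.0, -0.1]
grip_width: -0.0001
```

```bash
python3 go.py 0 -170 150 0
```

```text
jig TCP mm [  -0.7 -180.5  177.5] force jig [-0.6  0.1 -0.1] yaw [-1.572 -0.003 -0.268] t 8.0833 grip -8.472042979709076e-05
 t 8.08 shift cm [-0.31  2.75  1.01] rotvec [ 0.001 -0.364  0.003]
```

arm_command:
  moves:
    - {"rx": 0,"ry": -0.12,"rz": 0,"x": 0,"y": 1,"z": 0,"gripper": -1}
    - {"rx": 0,"ry": -0.24,"rz": 0,"x": 0,"y": 2,"z": 0,"gripper": -1}
    - {"rx": 0,"ry": -0.364,"rz": 0.003,"x": 0,"y": 2.5,"z": 0,"gripper": -1}
    - {"rx": 0,"ry": -0.364,"rz": 0.003,"x": 0,"y": 2.5,"z": 0,"gripper": -1}

```text
clock: 8.42
position: [0.6393, -0.0657, 0.1512]
tool_rot: [-1.571, 0.002, 0.096]
force: [0.2, -0.0, 0.1]
grip_width: 0.0002
```

```bash
python3 go.py 0 -160 72 0;python3 - <<'E'
from h import *
p,d=bot.grab_frame("wrist");cv2.imwrite("pics/w2.png",cv2.resize(p[:,:,::-1],(800,600)))
p,d=bot.grab_frame("top");cv2.imwrite("pics/t2.png",cv2.resize(p[130:240,160:320,::-1],None,fx=5,fy=5,interpolation=cv2.INTER_CUBIC))
E
```

```text
jig TCP mm [  -1.2 -180.9  151.2] force jig [ 0.2 -0.1  0.1] yaw [-1.571  0.002  0.096] t 8.4167 grip 0.00016903295728882327
 t 8.42 shift cm [0.14 7.92 2.09] rotvec [ 0.001 -0.    -0.002]
```

View pics/w2.png

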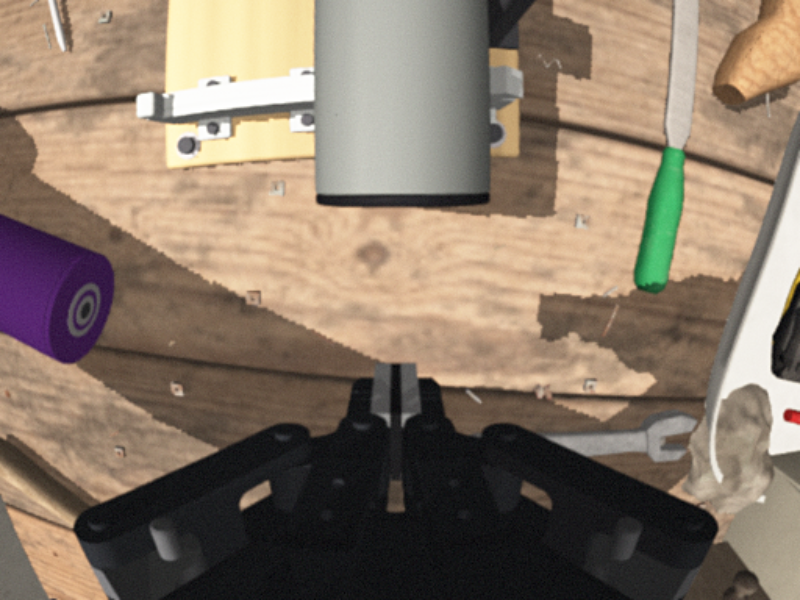

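View pics/t2.png

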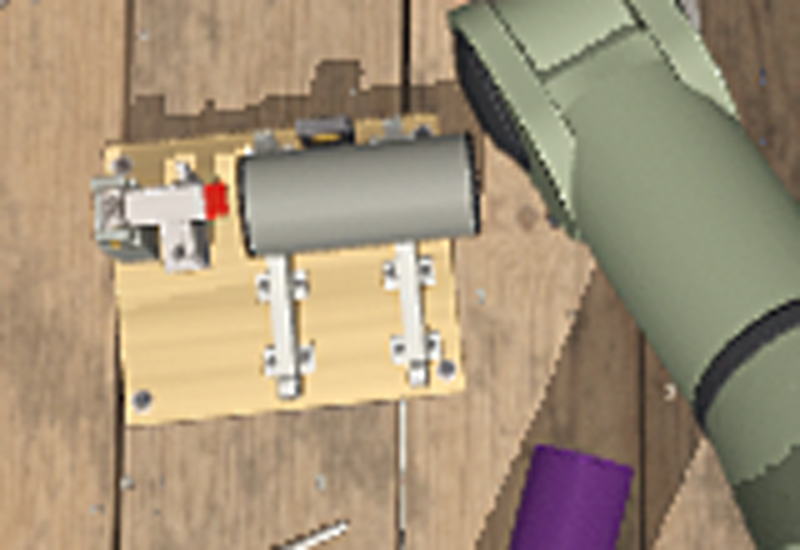

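arm_command:
  moves:
    - {"rx": 0,"ry": 0,"rz": 0,"x": 0.1,"y": 3,"z": 0,"gripper": -1}
    - {"rx": 0,"ry": 0,"rz": 0,"x": 0.1,"y": 6,"z": 0.5,"gripper": -1}
    - {"rx": 0,"ry": 0,"rz": 0,"x": 0.1,"y": 8.6,"z": 1,"gripper": -1}
    - {"rx": 0,"ry": 0,"rz": 0,"x": 0.1,"y": 8.6,"z": 2,"gripper": -1}
    - {"rx": 0,"ry": 0,"rz": 0,"x": 0.1,"y": 8.6,"z": 3,"gripper": -1}

```text
clock: 8.93
position: [0.638, -0.0349, 0.067]
tool_rot: [-1.572, 0.001, 0.087]
force: [0.4, 0.0, -0.3]
grip_width: 0.0002
```

```bash
python3 go.py 0 -101 65 0
```

```text
jig TCP mm [   0.5 -150.    67. ] force jig [ 0.4 -0.  -0.3] yaw [-1.572e+00  1.000e-03  8.700e-02] t 8.9333 grip 0.0001694808218749966
 t 8.93 shift cm [-0.09  0.2   4.9 ] rotvec [ 0.001 -0.009 -0.001]
```

Slow endways push now, watching force.

arm_command:
  moves:
    - {"rx": 0,"ry": 0,"rz": 0,"x": 0,"y": 0,"z": 0.3,"gripper": -1}
    - {"rx": 0,"ry": 0,"rz": 0,"x": 0,"y": 0,"z": 0.6,"gripper": -1}
    - {"rx": 0,"ry": 0,"rz": 0,"x": 0,"y": 0,"z": 0.9,"gripper": -1}
    - {"rx": 0,"ry": 0,"rz": 0,"x": 0,"y": 0,"z": 1.2,"gripper": -1}
    - {"rx": 0,"ry": 0,"rz": 0,"x": 0,"y": 0,"z": 1.5,"gripper": -1}

```text
clock: 9.35
position: [0.6373, -0.0212, 0.0675]
tool_rot: [-1.573, -0.001, 0.089]
force: [0.4, -12.7, 6.1]
grip_width: -0.0001
```

```bash
python3 go.py 0 -101 65 0; python3 rol.py 0 -45 pics/s10.png
```

```text
jig TCP mm [   1.1 -136.3   67.5] force jig [ -0.8 -12.7   6.1] yaw [-1.573e+00 -1.000e-03  8.900e-02] t 9.35 grip -7.694944405976734e-05
 t 9.35 shift cm [-0.13  0.24  3.53] rotvec [ 0.002 -0.007  0.001]
side roller yaw 0.006 x 1.2 z 80.5 n 941 989 y ends [-120.6   42.4] t 9.4
top roller yaw 0.012 x 1.2 z 79.4 n 616 742 y ends [-115.9   42.2] t 9.45
```

View pics/s10.png

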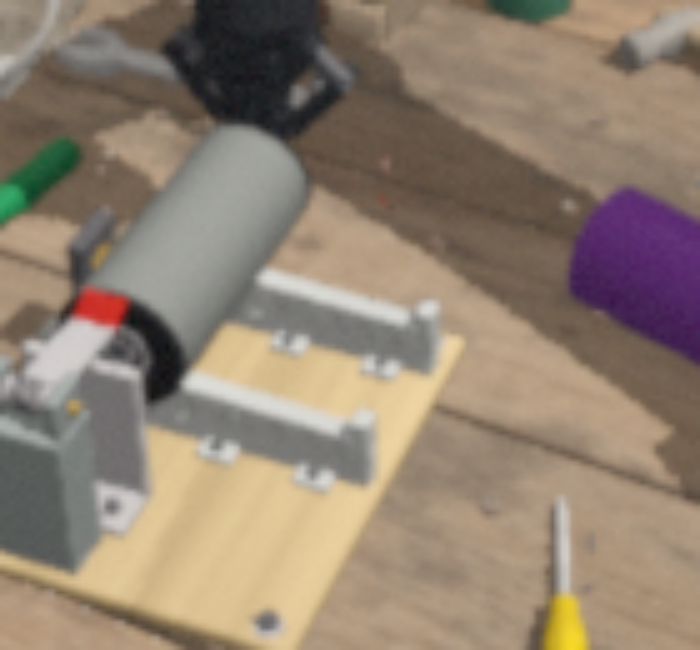

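arm_command:
  moves:
    - {"rx": 0,"ry": 0,"rz": 0,"x": 0,"y": 0,"z": 0.3,"gripper": -1}
    - {"rx": 0,"ry": 0,"rz": 0,"x": 0,"y": 0,"z": 0.6,"gripper": -1}
    - {"rx": 0,"ry": 0,"rz": 0,"x": 0,"y": 0,"z": 0.9,"gripper": -1}
    - {"rx": 0,"ry": 0,"rz": 0,"x": 0,"y": 0,"z": 1.2,"gripper": -1}
    - {"rx": 0,"ry": 0,"rz": 0,"x": 0,"y": 0,"z": 1.5,"gripper": -1}

```text
clock: 9.87
position: [0.6359, -0.0092, 0.0671]
tool_rot: [-1.576, 0.0, 0.087]
force: [-0.5, -16.0, 8.4]
grip_width: 0.0003
```

```bash
python3 go.py 0 -101 65 0; python3 rol.py 0 -35 pics/s11.png
```

```text
jig TCP mm [   0.9 -124.2   67.1] force jig [ -2.1 -15.9   8.4] yaw [-1.576  0.     0.087] t 9.8667 grip 0.00029661422499775925
 t 9.87 shift cm [-0.11  0.2   2.32] rotvec [ 0.006 -0.009 -0.   ]
side roller yaw 0.007 x 1.2 z 80.4 n 943 987 y ends [-109.5   52.2] t 9.92
top roller yaw 0.010 x 0.9 z 79.2 n 609 709 y ends [-101.8   51.6] t 9.97
```

View pics/s11.png

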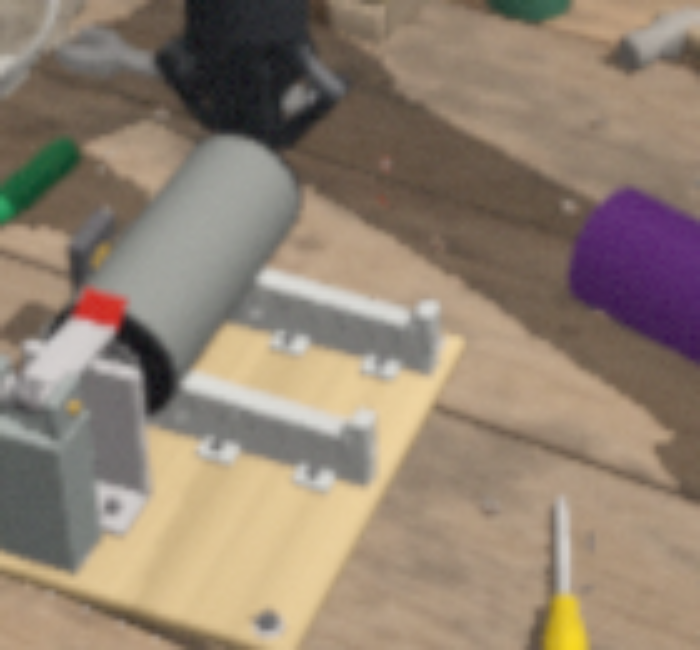

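arm_command:
  moves:
    - {"rx": 0,"ry": 0,"rz": 0,"x": 0,"y": -0.1,"z": 0.3,"gripper": -1}
    - {"rx": 0,"ry": 0,"rz": 0,"x": 0,"y": -0.1,"z": 0.6,"gripper": -1}
    - {"rx": 0,"ry": 0,"rz": 0,"x": 0,"y": -0.1,"z": 0.9,"gripper": -1}
    - {"rx": 0,"ry": 0,"rz": 0,"x": 0,"y": -0.1,"z": 1.2,"gripper": -1}

```text
clock: 10.3
position: [0.6348, 0.0018, 0.0677]
tool_rot: [-1.578, 0.001, 0.086]
force: [0.3, -22.4, 5.5]
grip_width: 0.0002
```

```bash
python3 go.py 0 -101 65 0; python3 rol.py 0 -25 pics/s12.png
```

```text
jig TCP mm [   0.8 -113.2   67.7] force jig [ -1.9 -22.3   5.5] yaw [-1.578e+00  1.000e-03  8.600e-02] t 10.3 grip 0.00019540065342796382
 t 10.3 shift cm [-0.1   0.26  1.22] rotvec [ 0.007 -0.01  -0.001]
side roller yaw 0.000 x 1.1 z 80.8 n 939 982 y ends [-97.2  61. ] t 10.35
top roller yaw 0.008 x 0.7 z 79.7 n 583 698 y ends [-90.4  62.7] t 10.4
```

View pics/s12.png

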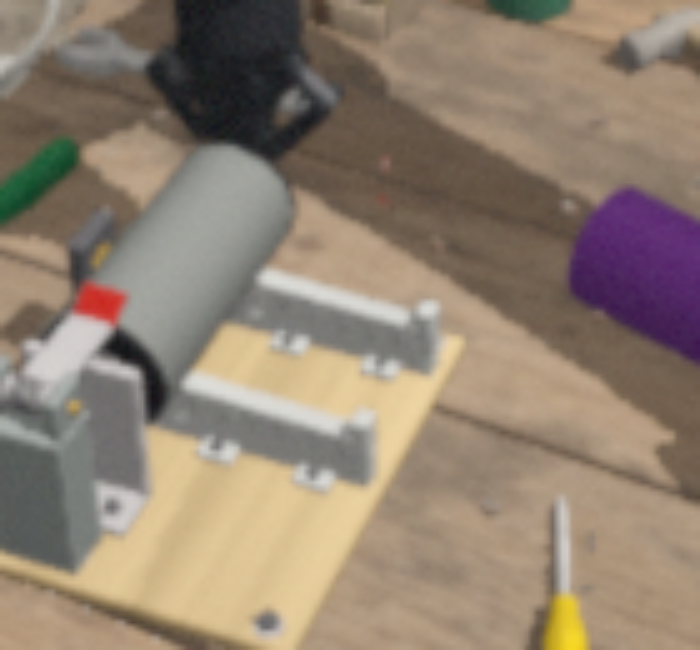

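arm_command:
  moves:
    - {"rx": 0,"ry": 0,"rz": 0,"x": 0,"y": -0.1,"z": 0.2,"gripper": -1}
    - {"rx": 0,"ry": 0,"rz": 0,"x": 0,"y": -0.1,"z": 0.4,"gripper": -1}
    - {"rx": 0,"ry": 0,"rz": 0,"x": 0,"y": -0.1,"z": 0.6,"gripper": -1}
    - {"rx": 0,"ry": 0,"rz": 0,"x": 0,"y": -0.1,"z": 0.8,"gripper": -1}

```text
clock: 10.73
position: [0.6343, 0.0099, 0.0689]
tool_rot: [-1.577, 0.0, 0.086]
force: [-0.1, -20.4, 6.7]
grip_width: -0.0002
```

```bash
python3 go.py 0 -101 65 0
```

```text
jig TCP mm [   1.1 -105.1   68.9] force jig [ -2.1 -20.2   6.7] yaw [-1.577  0.     0.086] t 10.7333 grip -0.0002285394029807068
 t 10.73 shift cm [-0.11  0.39  0.41] rotvec [ 0.006 -0.01  -0.   ]
```

arm_command:
  moves:
    - {"rx": 0,"ry": 0,"rz": 0,"x": 0,"y": 0,"z": 0.15,"gripper": -1}
    - {"rx": 0,"ry": 0,"rz": 0,"x": 0,"y": 0,"z": 0.3,"gripper": -1}

```text
clock: 10.9
position: [0.634, 0.0128, 0.0689]
tool_rot: [-1.577, 0.0, 0.086]
force: [0.4, -20.4, 7.4]
grip_width: 0.0003
```

```bash
python3 go.py 0 -101 65 0
```

```text
jig TCP mm [   1.1 -102.1   68.9] force jig [ -1.5 -20.4   7.4] yaw [-1.577  0.     0.086] t 10.9 grip 0.0002928891364778561
 t 10.9 shift cm [-0.11  0.39  0.11] rotvec [ 0.007 -0.01  -0.   ]
```

Force is steady (still sliding); continue in 1 mm steps.

arm_command:
  moves:
    - {"rx": 0,"ry": 0,"rz": 0,"x": 0,"y": 0,"z": 0.1,"gripper": -1}
    - {"rx": 0,"ry": 0,"rz": 0,"x": 0,"y": 0,"z": 0.15,"gripper": -1}

```text
clock: 11.07
position: [0.6339, 0.0143, 0.069]
tool_rot: [-1.577, 0.0, 0.086]
force: [-0.7, -20.1, 8.2]
grip_width: -0.0
```

```bash
python3 go.py 0 -101 65 0; python3 - <<'E'
from h import *
p,d=bot.grab_frame("side");cv2.imwrite("pics/s13.png",cv2.resize(p[185:265,180:280,::-1],None,fx=8,fy=7,interpolation=cv2.INTER_CUBIC))
p,d=bot.grab_frame("wrist");cv2.imwrite("pics/w13.png",cv2.resize(p[:,:,::-1],(800,600)))
E
```

```text
jig TCP mm [   1.1 -100.6   69. ] force jig [ -2.6 -19.9   8.2] yaw [-1.577  0.     0.086] t 11.0667 grip -3.9005731971712595e-05
 t 11.07 shift cm [-0.11  0.4  -0.03] rotvec [ 0.007 -0.01  -0.   ]
```

View pics/s13.png

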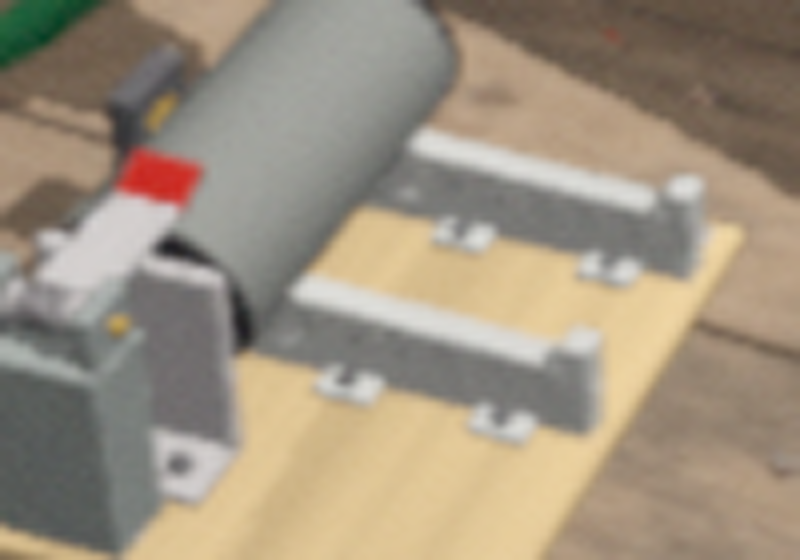

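View pics/w13.png

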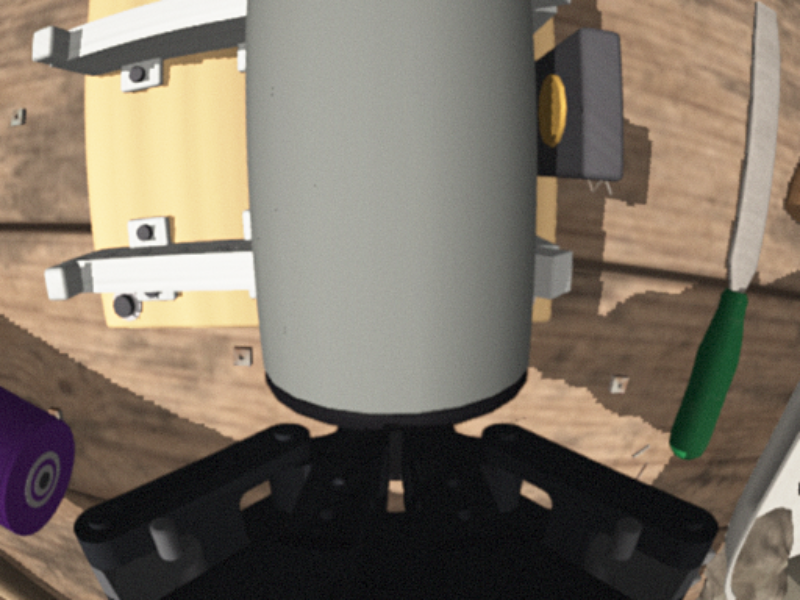

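arm_command:
  moves:
    - {"rx": 0,"ry": 0,"rz": 0,"x": 0,"y": 0,"z": 0.1,"gripper": -1}
    - {"rx": 0,"ry": 0,"rz": 0,"x": 0,"y": 0,"z": 0.1,"gripper": -1}

```text
clock: 11.33
position: [0.6338, 0.0151, 0.0689]
tool_rot: [-1.578, 0.0, 0.086]
force: [0.9, -20.3, 5.7]
grip_width: -0.0002
```

```bash
python3 go.py 0 -101 65 0
```

```text
jig TCP mm [  1.1 -99.8  68.9] force jig [ -1.1 -20.2   5.7] yaw [-1.578  0.     0.086] t 11.3333 grip -0.00019828109822215707
 t 11.33 shift cm [-0.11  0.39 -0.12] rotvec [ 0.007 -0.01  -0.   ]
```

arm_command:
  moves:
    - {"rx": 0,"ry": 0,"rz": 0,"x": 0,"y": 0,"z": 0.1,"gripper": -1}
    - {"rx": 0,"ry": 0,"rz": 0,"x": 0,"y": 0,"z": 0.1,"gripper": -1}

```text
clock: 11.5
position: [0.6338, 0.0151, 0.0688]
tool_rot: [-1.579, 0.0, 0.085]
force: [1.7, -24.4, 7.2]
grip_width: -0.0002
```

arm_command:
  moves:
    - {"rx": 0,"ry": 0,"rz": 0,"x": 0,"y": 0,"z": 0.1,"gripper": -1}
    - {"rx": 0,"ry": 0,"rz": 0,"x": 0,"y": 0,"z": 0.1,"gripper": -1}

```text
clock: 11.67
position: [0.6338, 0.0151, 0.0688]
tool_rot: [-1.58, 0.001, 0.085]
force: [0.6, -29.7, 9.7]
grip_width: -0.0001
```

```bash
python3 go.py 0 -101 65 0; python3 - <<'E'
from h import *
p,d=bot.grab_frame("side");cv2.imwrite("pics/s14.png",cv2.resize(p[185:265,180:280,::-1],None,fx=8,fy=7,interpolation=cv2.INTER_CUBIC))
E
```

```text
jig TCP mm [  1.1 -99.9  68.8] force jig [ -2.3 -29.6   9.7] yaw [-1.58e+00  1.00e-03  8.50e-02] t 11.6667 grip -5.94879255214256e-05
 t 11.67 shift cm [-0.11  0.38 -0.11] rotvec [ 0.009 -0.012 -0.001]
```

View pics/s14.png

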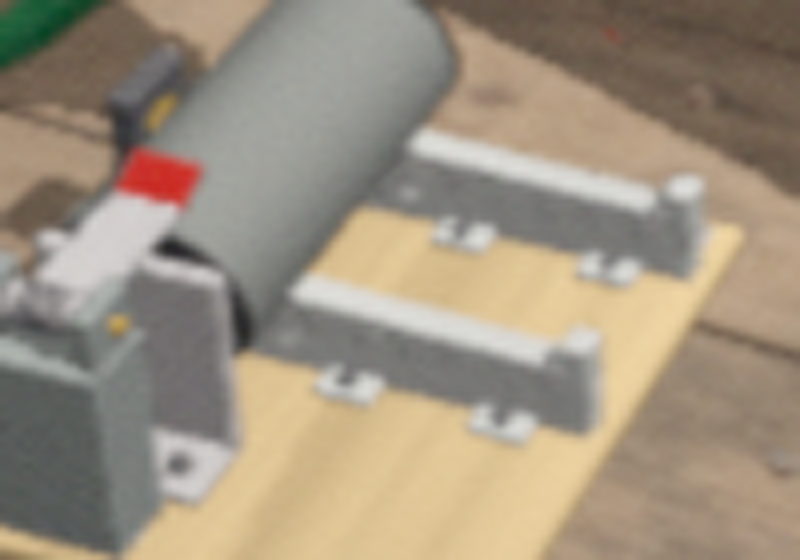

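The TCP has stopped at y -99.9 while the force climbs from 20 to 30 N, so the roller is against the stop. I'll back off straight along the notch.

arm_command:
  moves:
    - {"rx": 0,"ry": 0,"rz": 0,"x": 0,"y": 0,"z": -0.4,"gripper": -1}
    - {"rx": 0,"ry": 0,"rz": 0,"x": 0,"y": 0,"z": -1.5,"gripper": -1}
    - {"rx": 0,"ry": 0,"rz": 0,"x": 0,"y": 0,"z": -4,"gripper": -1}
    - {"rx": 0,"ry": 0,"rz": 0,"x": 0,"y": -3,"z": -7,"gripper": -1}
    - {"rx": 0,"ry": 0,"rz": 0,"x": 0,"y": -7,"z": -9,"gripper": -1}

```text
clock: 12.13
position: [0.6396, -0.0696, 0.1338]
tool_rot: [-1.572, 0.005, 0.088]
force: [0.5, -1.6, 0.7]
grip_width: -0.0
```

arm_command:
  moves:
    - {"rx": 0,"ry": 0,"rz": 0,"x": 0,"y": -4,"z": 0,"gripper": -1}
    - {"rx": 0,"ry": 0,"rz": 0,"x": 0,"y": -6,"z": 0,"gripper": -1}
    - {"rx": 0,"ry": 0,"rz": 0,"x": 0,"y": -6,"z": 0,"gripper": -1}

```text
clock: 12.38
position: [0.6428, -0.0667, 0.2004]
tool_rot: [-1.573, -0.006, 0.089]
force: [-0.3, 0.5, 0.2]
grip_width: -0.0
```

```bash
python3 go.py 0 -101 65 0; python3 rol.py 0 0; python3 - <<'E'
from h import *
from go import J
p,d=bot.grab_frame("side");cv2.imwrite("pics/s15.png",cv2.resize(p[170:265,180:290,::-1],None,fx=7,fy=6,interpolation=cv2.INTER_CUBIC))
print("pred end edges top, (0,90,118.6),(0,-90,118.6):",proj("top",j2w(J,[[0,90,118.6],[0,-90,118.6]])))
p,d=bot.grab_frame("top");cv2.imwrite("pics/t15.png",cv2.resize(p[140:225,165:275,::-1],None,fx=7,fy=7,interpolation=cv2.INTER_CUBIC))
p0=cv2.imread("pics/top0.png")[:,:,::-1]
E
```

```text
jig TCP mm [   2.2 -182.1  200.4] force jig [-0.3  0.5  0.2] yaw [-1.573 -0.006  0.089] t 12.3833 grip -5.442717005906248e-06
 t 12.38 shift cm [-0.36 13.53  8.13] rotvec [ 0.002 -0.008  0.006]
side roller yaw 0.009 x 1.1 z 80.9 n 992 1047 y ends [-83.5  87.4] t 12.43
top roller yaw 0.011 x 0.8 z 80.0 n 757 899 y ends [-84.2  86.7] t 12.48
pred end edges top, (0,90,118.6),(0,-90,118.6): [[197.93398882 170.2598497 ]
 [245.95800022 165.81920392]]
```

View pics/s15.png

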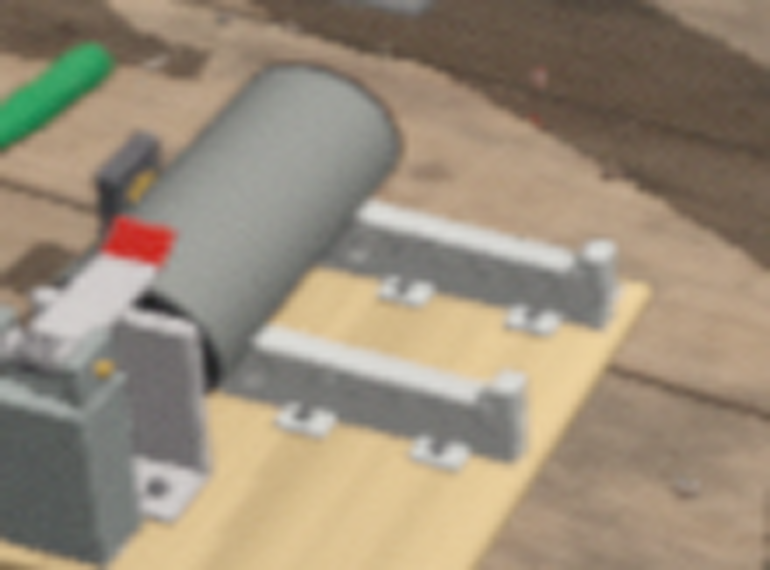

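View pics/t15.png

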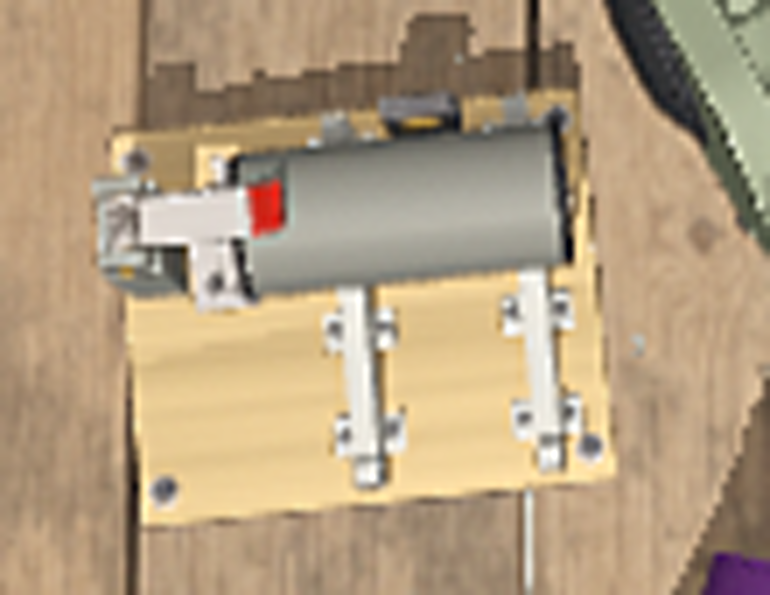

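```bash
python3 -c "
from workcell import bot
print(bot.observe()['qd'],bot.observe()['clock']);print(bot.job_done())"
```

```text
[-4.72918041e-03  1.10724210e-02  3.35287258e-03  2.16861513e-03
 -1.08077545e-04  4.14795415e-05 -3.45152398e-03] 12.5833
the job is handed in; nothing more can be done
None
```

The grey roller is loaded: it lies in both V-notches, up against the stop plate and under the hold-down. I handed the job in at about 12.6 s. No verdict came back, so I don't know how it was judged.

**What I did:** I rolled the roller along the rails with the open, slightly tilted fingers until it dropped into the notches. I then pushed it endways with the closed gripper and backed the arm clear.

**Last checks:**
- **Stop:** the push came to a dead stop while its force climbed from 20 to 30 N. The roller's free end also sits where the fitted jig pose predicts for a roller against the plate.
- **Seat:** fits to the camera depth put the roller about 1 mm off the seat across and 1.5 to 2 mm high. Its axis was about 0.01 rad off the notches, with about 1 to 2 mm of measuring error.
- **Hold-down:** the side and top views show the finger resting on the roller. I judged its angle only by eye.
- **Other objects:** I did not measure the oil can, tape measure or screwdriver again afterwards, but the arm never went near them.

**What went wrong:** on my first push I was also lowering the fingers. They wedged against the roller and the wrist force reached about 65 N back and 75 N up. I backed off straight away and the roller stayed on the rails. That is below the 120 N wrist limit, and I took the contact to be the fingers. If the gripper's body was touching, it would have passed the 40 N limit, and I could not rule that out.

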